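# Pin the drawbar into the hitch jaw

## Robot

A 6-joint arm with a two-finger parallel gripper is mounted at the origin on a cart in front of the work surface, level with it; the furniture and walls round the work are solid. World frame = base frame: x ahead of the robot, y to its left, z up, the work surface at z = 0. Lengths are in mm, angles in degrees, forces in N, time in s.
With the tool pointing down it reaches from about 350 to 975 mm from the base axis. Payload 7.1 kg.
Tool frame: the origin (TCP) lies at the very end of the fingers, on their centre line; the grasp point (between the pads) lies 19 mm behind it (robot.grip_point_offset is the distance from the TCP to the grasp point, in mm); z points along the fingers, y is the line along which they close (so a half turn about z gives the same grasp; the last joint's range is limited). The gripper opens to 88 mm and grips with 3 to 60 N. Pads are 20 mm wide; open, the fingers measure 115 mm over their backs; the gripper's body (75 mm by 178 mm) begins 61 mm behind the grasp point.
Start: joints at [-76.089, 24.242, 93.386, -0, 62.372, -1.089], TCP at [161.781, -603.682, 222.675] pointing down, gripper open.
Joint ranges: [-172.04, 172.04], [-51.8, 120.97], [4.93, 147.93], [-75.15, 255.16], [6.16, 154.13], [-145.62, 145.62]. Speed limits (degrees/s): [136.94, 136.94, 172.46, 180, 180, 180].

## Interface

Orientations are given as [roll, pitch, yaw] about the fixed x, y, z axes, in that order (R = Rz(yaw) Ry(pitch) Rx(roll)).
In Python, from cell import robot gives the robot as it stands.
- The arm moves only by the tool arm_command, never from a script. Its argument "increments" is a list that holds one entry, the list of rows, each a list of 6 numbers: the shift along the tool's x, y, z in mm, then the turn, a rotation vector about the tool's x, y, z in units of 6 degrees (1.0 is 6 degrees). In form: [[[dx, dy, dz, ax, ay, az], ...]]. A call has 1 to 5 rows; each row is the pose to reach, as a shift and turn from the pose commanded when the call began, along the tool's axes at that moment; what a row does not reach only later rows make up. A row lasts 1/12 s, in which the tool goes at most 41.7 mm and 7.16 degrees, less where a joint would pass 70% of its speed; a pose out of reach is approached as far as the arm can. A call with a gripper value outside its range is refused whole. "jaw" is the closure in counts, from 0 (fully open) to 255 (shut), set as the call begins (left out, the last holds). The fingers move at their own pace and stop on an object; "squeeze" is the grip in N (left out, the last holds). Time passes only in rows, so rows that repeat a pose let the fingers close. It gives the time, the measured TCP pose, the force, the opening and the grip force at its end, in the units of the state.
- robot.read_state(): the state, without advancing time (a new reading comes with each control period).
- robot.capture(name): name is "scene" or "side" or "wrist"; returns (picture, depth): 400x640x3 uint8, red, green, blue; 400x640 float32, mm along the optical axis (not along the pixel's ray), 0 where there is no reading.
- robot.camera_model(name): a dict with "vertical_fov" (degrees; the focal length in pixels is half the picture's height over the tangent of half this angle, whatever the lens; pixels are square), "cx", "cy" (the principal point, pixels), "world_from_camera" (4x4, takes a point from camera to world coordinates). Camera axes: x right, y up, looking along -z (the intrinsics and any distortion apply to the point x, -y, -z); pixel columns grow to the right and rows downward; lengths in mm; the calibration is good to about 2 mm. The wrist camera is an equidistant fisheye: a pixel r from the principal point sees the ray r / f radians off the axis. A picture is of the moment at which its call begins: read the wrist's pose just before it. camera_model takes no time and is no camera call; for the wrist camera it gives the pose at the moment of the call.
- robot.hand_in(): hands the job in; it is judged then, once.
The state is a dict: "time": time; "joint_pos": joint angles; "dq": joint speeds; "joint_efforts": joint torques, N m; "eef_pos": TCP position; "tcp_rot": TCP orientation; "wrist_force": force on the tool from outside, world axes, zero at the start; "torque": the same for the moment, N m; "finger_gap": finger opening in mm; "gripper_force": force on a finger pad.
Only numpy, scipy, OpenCV 4.12 (cv2) and the standard library are available. Lean on these libraries where they do the work, as an engineer would, in place of code of your own. Each camera call takes 0.05 s, during which the arm holds its last target. There are 200 camera calls.

## Task

Slide the yellow drawbar by its black handle fully home into the blue jaw of the hitch rig, so that its hole lines up with the jaw's hole, then push the long pin with the red grip down through both until its collar sits on the jaw, and let go. Leave the short pin with the blue grip standing in the wooden rack.

Things in the scene. Friction and masses are not known exactly. Their poses are not given: they have to be found in the camera images.
- hitch: Rig fixed to the bench: grey base 84 mm wide (x), y -202 to +42 mm, 16 mm thick; blue jaw 72x68 mm centred on the origin, top 44 mm above the bench. Origin on the bench under the jaw's vertical 22 mm hole (30 mm countersunk mouth), which runs through the jaw and base to the bench. z up; y = direction in which the drawbar slides home. Rails 30 mm high, outer faces at x = +-32 mm.
- handle (a point): Centre of the top of the round upright black handle on the yellow drawbar: 22 mm across, from 34 mm (steel foot 32 mm across) to 78 mm above the bench. The drawbar slides only along the rig's y, stiffly (3 N), and stays where left. In the rig's frame this point is at x 0 and y -90 mm when home at the hard stop, which lines up the holes; it starts 40 to 80 mm farther to -y.
- red_pin: Loose steel pin, about 120 g, upright in a wooden rack (150x60 mm, 50 mm high). Origin: centre of the underside of its collar (40 mm across, 5 mm thick), 50 mm above the bench at the start, 44 mm when seated in the jaw; z up along the pin. Below: shank 13 mm across, 42 mm long, the last 12 mm tapered to 6 mm. Above the collar: round red grip, 25 mm across, 41 mm tall.
- blue_pin: The other loose pin, in the rack's other hole, 84 mm from the red pin along the rack's length. Same collar and grip size and same origin, but its grip is blue and its shank only 20 mm long: too short for this job.
There are look-alikes about, which are no part of the job. What is shaped like the red_pin but green or white is not meant.

How it is judged (in metres and radians):
At the end, for the whole second after the job is handed in: The drawbar is home (its handle within 10 mm of the home position) and the red pin stands at rest through both holes: within 12 mm of the jaw hole's axis, its collar within 6 mm of the jaw's top face, upright to 10 degrees (y of handle in the frame of hitch above -0.1 m and horizontal distance between red_pin and hitch below 0.012 m and z of red_pin in the frame of hitch between 0.038 and 0.05 m and angle between red_pin's own z axis and vertical below 0.17 rad and linear speed of red_pin below 0.02 m/s); the robot touches nothing.
It fails at once if the short blue pin is pulled out of the rack or knocked over (distance of blue_pin from where it was at the start of the episode above 0.025 m or angle between blue_pin's own z axis and vertical above 0.5 rad).
It also fails if it takes over 46 s, if anything falls off the work surface, if the arm or the gripper's body presses on something with over 40 N, if the wrist force passes 120 N, or if a joint passes its speed limit or range.

## Working session

There is one attempt and no reset: what is moved stays moved. The work goes in short steps, Python scripts to look and compute and a tool call to move; the robot and the scene stay as the last step left them, time stands still between calls to the robot, and variables do not carry over. Pictures are saved under pics/ and viewed, at most 10 in all, crops included, and the job is handed in when it is done.

Besides the shell and the picture viewer there is one more tool, called after "Call:" as a command line: name --argument value ..., lists and objects as JSON in quotes. arm_command: Moves the arm, as the interface text tells. Its arguments: {"type":"object","properties":{"increments":{"type":"array"},"jaw":{"type":"number"},"squeeze":{"type":"number"}},"required":["increments"]}

```bash
mkdir -p pics; ls; python3 - <<'E'
from cell import robot
import cv2
for n in("scene","side"):
    p,d=robot.capture(n); cv2.imwrite(f"pics/{n}0.png",p[:,:,::-1])
    import numpy as np; np.savez(f"pics/{n}0.npz",p=p,d=d); m=robot.camera_model(n); print(n,m)
print(robot.read_state())
E
```

```text
pics
scene {'vertical_fov': 43.394304517716066, 'cx': 310.59065219879153, 'cy': 203.90281292309385, 'world_from_camera': array([[-8.08470076e-01,  4.35103687e-01, -3.96309119e-01,
         5.84205462e+01],
       [-5.88504214e-01, -6.04804136e-01,  5.36539604e-01,
         5.40278770e+02],
       [-6.23903441e-03,  6.67005801e-01,  7.45026399e-01,
         9.02249108e+02],
       [ 0.00000000e+00,  0.00000000e+00,  0.00000000e+00,
         1.00000000e+00]])}
side {'vertical_fov': 42.242882968894314, 'cx': 322.5477957083099, 'cy': 202.89863881865188, 'world_from_camera': array([[-9.41504408e-01,  1.49276935e-01, -3.02135476e-01,
         1.90520995e+02],
       [-3.36967349e-01, -4.29611788e-01,  8.37786797e-01,
         8.30251712e+02],
       [-4.73871683e-03,  8.90589753e-01,  4.54782845e-01,
         5.56472754e+02],
       [ 0.00000000e+00,  0.00000000e+00,  0.00000000e+00,
         1.00000000e+00]])}
{'time': 0.1, 'joint_pos': array([-7.60903198e+01,  2.42777065e+01,  9.34243745e+01,  6.14552920e-04,
        6.23705075e+01, -1.08805070e+00]), 'dq': array([-0.00038893, -0.00453511, -0.10066837,  0.06820632,  0.10131477,
       -0.12278703]), 'joint_efforts': array([ 8.51868645e-04, -5.45611596e+01, -2.74324286e+01,  6.46067597e-02,
        1.88210676e-02, -4.63264269e-05]), 'eef_pos': array([ 161.66026134, -603.25113902,  222.02335914]), 'tcp_rot': array([-1.79927435e+02, -1.92238919e-03,  1.49974444e+01]), 'wrist_force': array([-0.17452886,  0.53374908,  0.91689643]), 'torque': array([-0.00594608, -0.06268143, -0.02270726]), 'gripper_force': 0.0, 'finger_gap': 87.5333951750403}
```

View pics/scene0.png

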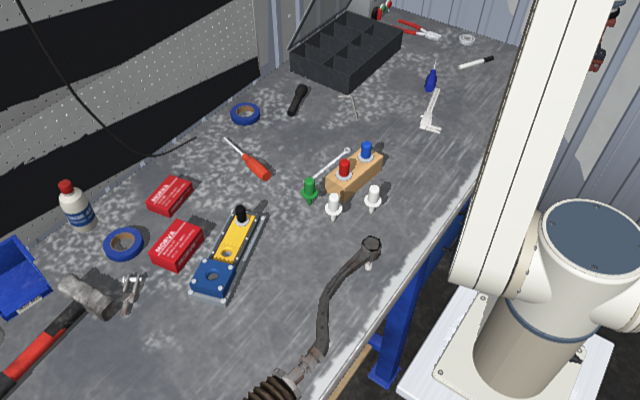

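View pics/side0.png

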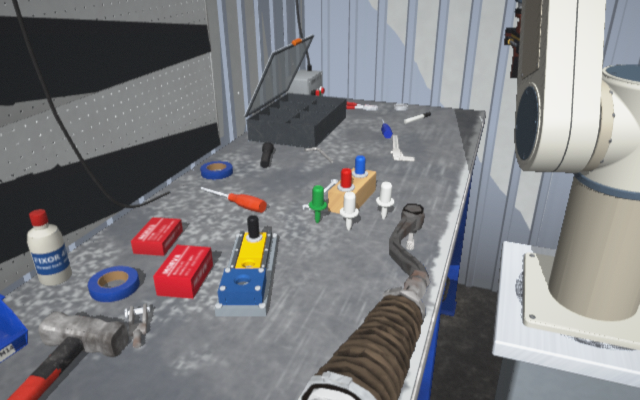

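The red grip in the rack is at (344,167) in the scene view and (346,178) in the side view. It could be confused with the green pin (309,186), the white pins (334,205) and (373,195), the blue pin (366,150) or the bottle cap (67,187). I choose the red one in the rack. The rig has its jaw at (212,276) and its handle at (241,213). I'll check both in a close crop.

```bash
python3 - <<'E'
import cv2,numpy as np
p=cv2.imread("pics/scene0.png"); s=cv2.imread("pics/side0.png")
a=cv2.resize(p[195:310,180:280],None,fx=4,fy=4,interpolation=2) #460x400
b=cv2.resize(p[130:230,295:395],None,fx=4,fy=4,interpolation=2) #400x400
o=np.zeros((460,800,3),np.uint8);o[:460,:400]=a;o[:400,400:]=b
cv2.imwrite("pics/c1.png",o)
a=cv2.resize(s[205:320,205:285],None,fx=5,fy=5,interpolation=2) #575x400
b=cv2.resize(s[145:235,305:385],None,fx=5,fy=5,interpolation=2) #450x400
o=np.zeros((575,800,3),np.uint8);o[:575,:400]=a;o[:450,400:]=b
cv2.imwrite("pics/c2.png",o)
E
```

```text
(no output)
```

View pics/c1.png

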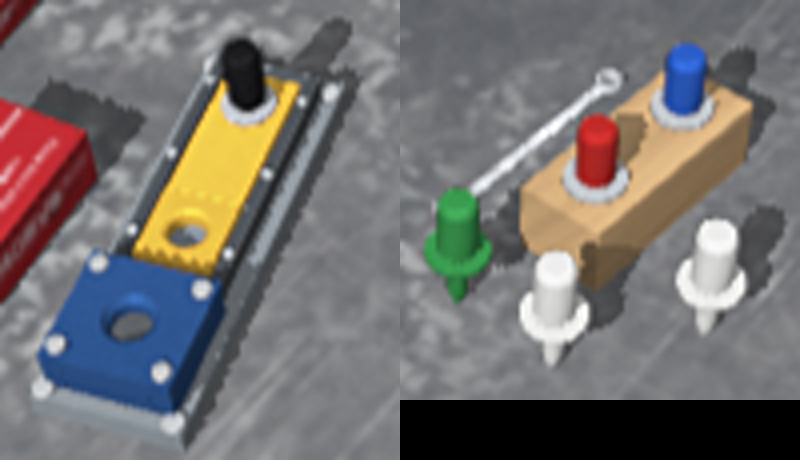

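View pics/c2.png

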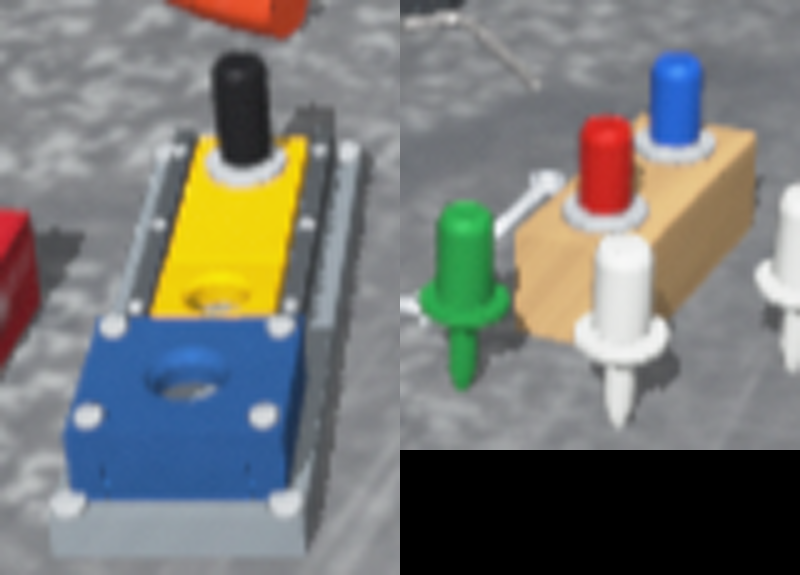

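The crops confirm it: the red pin stands at the rack's near hole with the blue pin behind it, and the green and white look-alikes stand outside the rack. Next I turn these pixels into positions.

```bash
cat > h.py <<'E'
import numpy as np
from cell import robot
def ray(n,u,v,m=None):
    m=m or robot.camera_model(n); f=200/np.tan(np.radians(m["vertical_fov"]/2))
    a,b=(u-m["cx"])/f,(v-m["cy"])/f
    if n=="wrist":
        t=np.hypot(a,b); s=np.sinc(t/np.pi); d=np.array([a*s,-b*s,-np.cos(t)])
    else: d=np.array([a,-b,-1])
    T=m["world_from_camera"]; return T[:3,3],T[:3,:3]@d
def at(n,u,v,z,m=None):
    o,d=ray(n,u,v,m); return (o+d*(z-o[2])/d[2])[:2].round(1)
def pix(n,P,m=None):
    m=m or robot.camera_model(n); f=200/np.tan(np.radians(m["vertical_fov"]/2))
    T=m["world_from_camera"]; c=T[:3,:3].T@(np.array(P)-T[:3,3]); x,y,z=c[0],-c[1],-c[2]
    r=np.hypot(x,y); k=f*np.arctan2(r,z)/r if n=="wrist" else f/z
    return m["cx"]+k*x,m["cy"]+k*y
E
python3 - <<'E'
from h import *
S={"hole":((130,322),(188,373),44),"handle":((240,46),(240,62),78),"red":((598,124),(606,125),96),"blue":((687,52),(677,60),96)}
S2={"jawFL":None}
for k,(a,b,z) in S.items():
    o=(180,195) if k in("hole","handle") else (195,130)
    A=(o[0]+(a[0]+.5)/4-.5,o[1]+(a[1]+.5)/4-.5)
    o=(205,205) if k in("hole","handle") else (225,145)
    B=(o[0]+(b[0]+.5)/5-.5,o[1]+(b[1]+.5)/5-.5)
    p,q=at("scene",*A,z),at("side",*B,z); print(k,p,q,(p+q)/2)
E
```

```text
hole [563.2 196.7] [563.7 197.9] [563.45 197.3 ]
handle [619.5  42.9] [615.9  49.6] [617.7   46.25]
red [ 503.5 -195.5] [ 502.5 -189.2] [ 503.   -192.35]
blue [ 494.8 -279.5] [ 493.9 -274.2] [ 494.35 -276.85]
```

```bash
cat >> h.py <<'E'
from scipy.spatial.transform import Rotation as Ro
def go(x,y,z,yaw):
    s=robot.read_state(); R=Ro.from_euler("xyz",s["tcp_rot"],degrees=True)
    sh=R.inv().apply(np.array([x,y,z])-s["eef_pos"])
    rv=(R.inv()*Ro.from_euler("xyz",[180,0,yaw],degrees=True)).as_rotvec(degrees=True)/6
    print("t",round(s["time"],2),"pos",s["eef_pos"].round(1),"rot",s["tcp_rot"].round(2),"F",s["wrist_force"].round(1),"gap",round(s["finger_gap"],1),"gf",round(s["gripper_force"],1))
    print("row",sh.round(1),rv.round(2),"rows",round(np.linalg.norm(sh)/41.7,1),round(np.linalg.norm(rv)*6/7.16,1))
E
python3 -c "
from h import *
print('white',at('scene',333.6,195,88),at('scene',373.8,186.8,88),'green',at('scene',309.4,179,88))
m=robot.camera_model('wrist');print(m)
go(503,-192,290,84)"
```

```text
white [465.8 -97.1] [ 406.9 -170.4] green [ 538.5 -106. ]
{'vertical_fov': 65.70646984690485, 'cx': 315.60651122734595, 'cy': 202.48265569525026, 'world_from_camera': array([[ 2.59717173e-01,  9.22990454e-01,  2.83964102e-01,
         2.39337054e+02],
       [-9.65683986e-01,  2.47870585e-01,  7.75539259e-02,
        -5.81090160e+02],
       [ 1.19518519e-03, -2.94361672e-01,  9.55693349e-01,
         3.83045058e+02],
       [ 0.00000000e+00,  0.00000000e+00,  0.00000000e+00,
         1.00000000e+00]])}
t 0.1 pos [ 161.7 -603.3  222. ] rot [-179.93   -0.     15.  ] F [-0.2  0.5  0.9] gap 87.5 gf 0.0
row [ 436.1 -309.   -67.6] [-1.00e-02 -1.00e-02 -1.15e+01] rows 12.9 9.6
```

Call:
arm_command --increments '[[[436,-310,-60,0,0,-11.5],[436,-310,-60,0,0,-11.5],[436,-310,-60,0,0,-11.5],[436,-310,-60,0,0,-11.5],[436,-310,-60,0,0,-11.5]]]'

```text
time: 0.52
eef_pos: [294.3, -442.4, 245.7]
tcp_rot: [-180.0, -0.0, 51.1]
wrist_force: [-0.3, 0.2, 0.5]
finger_gap: 87.9
gripper_force: 0.0
```

```bash
python3 -c "
from h import *
go(503,-192,290,84)"
```

```text
t 0.52 pos [ 294.3 -442.4  245.7] rot [-1.7996e+02 -2.0000e-02  5.1130e+01] F [-0.3  0.2  0.5] gap 87.9 gf 0.0
row [325.9   5.3 -44.2] [-0.01 -0.   -5.48] rows 7.9 4.6
```

Call:
arm_command --increments '[[[320,5,-44,0,0,-5.4],[320,5,-44,0,0,-5.4],[320,5,-44,0,0,-5.4],[320,5,-44,0,0,-5.4],[320,5,-44,0,0,-5.4]]]'

```text
time: 0.93
eef_pos: [427.3, -284.3, 274.4]
tcp_rot: [-180.0, -0.0, 83.6]
wrist_force: [1.6, -0.1, 0.4]
finger_gap: 87.8
gripper_force: 0.0
```

Call:
arm_command --increments '[[[100,55,-17,0,0,0],[100,55,-17,0,0,0],[100,55,-17,0,0,0],[100,55,-17,0,0,0]]]'

```text
time: 1.27
eef_pos: [496.1, -189.5, 292.1]
tcp_rot: [179.9, -0.1, 83.5]
wrist_force: [0.4, -0.1, -0.3]
finger_gap: 87.9
gripper_force: 0.0
```

```bash
python3 -c "
from h import *
import cv2,pickle
m=robot.camera_model('wrist'); p,d=robot.capture('wrist')
cv2.imwrite('pics/w1.png',p[:,:,::-1]); pickle.dump(m,open('pics/w1.pkl','wb'))
for q in ((503,-192,96),(494,-277,96),(618,46,78),(563,197,44)): print(q,np.round(pix('wrist',q,m)))
go(618,46,200,109.8)"
```

```text
(503, -192, 96) [322. 181.]
(494, -277, 96) [322. 247.]
(618, 46, 78) [392. -15.]
(563, 197, 44) [332. -91.]
t 1.32 pos [ 494.5 -191.2  291.5] rot [179.97  -0.    83.47] F [ 0.1 -0.6 -0.4] gap 87.7 gf 0.0
row [249.7  95.7  91.5] [ 0.01  0.   -4.39] rows 6.8 3.7
```

View pics/w1.png

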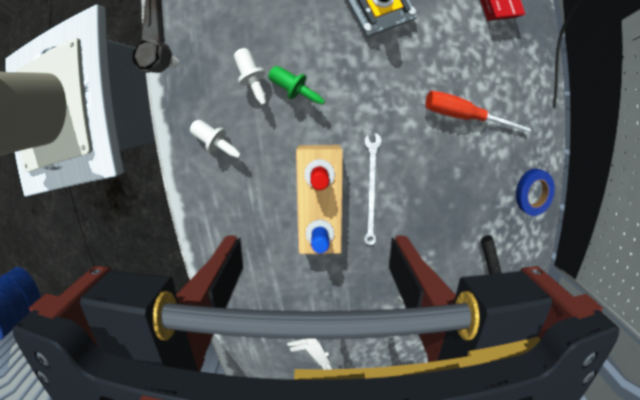

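The wrist view shows the red grip's top at about (320,184) and the blue one at about (320,243), matching the estimate. The whites and green stand clear to the left. Next is the handle.

Call:
arm_command --increments '[[[225,96,80,0,0,-4.4],[225,96,80,0,0,-4.4],[225,96,80,0,0,-4.4],[225,96,80,0,0,-4.4],[225,96,80,0,0,-4.4]]]'

```text
time: 1.73
eef_pos: [591.7, -21.6, 225.5]
tcp_rot: [-179.9, 0.0, 109.8]
wrist_force: [0.1, -0.2, -0.4]
finger_gap: 88.1
gripper_force: 0.0
```

Call:
arm_command --increments '[[[50,-10,20,0,0,0],[50,-10,20,0,0,0],[50,-10,20,0,0,0]]]'

```text
time: 1.98
eef_pos: [562.3, 23.1, 204.1]
tcp_rot: [-179.7, -0.1, 109.7]
wrist_force: [-0.0, -0.4, 0.0]
finger_gap: 87.7
gripper_force: 0.0
```

```bash
python3 -c "
from h import *
import cv2,pickle
print('red',at('wrist',320,184,96,pickle.load(open('pics/w1.pkl','rb'))))
m=robot.camera_model('wrist'); p,d=robot.capture('wrist')
cv2.imwrite('pics/w2.png',p[:,:,::-1]); pickle.dump(m,open('pics/w2.pkl','wb'))
for q in ((618,46,78),(563,197,44)): print(q,np.round(pix('wrist',q,m)))
go(618,46,200,109.8)"
```

```text
red [ 500.6 -195.4]
(618, 46, 78) [378. 194.]
(563, 197, 44) [375.  35.]
t 2.03 pos [564.   21.8 205.5] rot [-1.7983e+02 -3.0000e-02  1.0970e+02] F [ 0.8  0.9 -0.6] gap 88.0 gf 0.0
row [ 4.6 59.   5.3] [-0.03 -0.   -0.02] rows 1.4 0.0
```

View pics/w2.png

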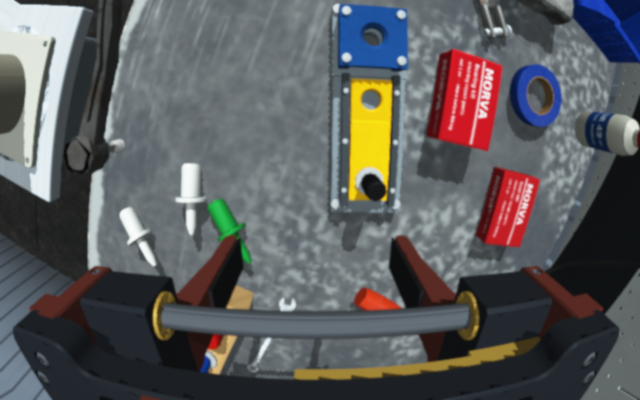

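The handle's top is at about (376,189) and the jaw hole at about (373,36), so both agree with the estimates to within a few mm.

```bash
python3 -c "
from h import *
import pickle
m=pickle.load(open('pics/w2.pkl','rb'))
h=at('wrist',376,189,78,m);j=at('wrist',373.5,36,44,m);print(h,j,np.hypot(*(j-h)),np.degrees(np.arctan2(*(j-h)[::-1])))
# rail edge bolts left column top/bottom
a=at('wrist',335,205,16,m);b=at('wrist',346,62,44,m);print(a,b)
go(617,47,140,109.8)"
```

```text
[614.   49.6] [562.2 195.6] 154.91688093942506 109.53440619290745
[592.3   3.6] [545.4 158. ]
t 2.03 pos [564.   21.8 205.5] rot [-1.7983e+02 -3.0000e-02  1.0970e+02] F [ 0.8  0.9 -0.6] gap 88.0 gf 0.0
row [ 5.8 58.6 65.3] [-0.03 -0.   -0.02] rows 2.1 0.0
```

Call:
arm_command --increments '[[[8,58,30,0,0,0],[8,58,30,0,0,0],[8,58,70,0,0,0],[8,58,110,0,0,0],[8,58,145,0,0,0]]]'

```text
time: 2.45
eef_pos: [618.6, 46.8, 60.7]
tcp_rot: [179.9, 0.1, 109.5]
wrist_force: [-0.6, 0.1, 0.1]
finger_gap: 87.9
gripper_force: 0.0
```

Call:
arm_command --increments '[[[0,0,16,0,0,0],[0,0,16,0,0,0],[0,0,16,0,0,0]]]'

```text
time: 2.7
eef_pos: [617.9, 47.1, 45.5]
tcp_rot: [-180.0, 0.0, 109.5]
wrist_force: [0.7, -0.0, 0.3]
finger_gap: 87.8
gripper_force: 0.0
```

Call:
arm_command --increments '[[[0,0,0,0,0,0],[0,0,0,0,0,0],[0,0,0,0,0,0],[0,0,0,0,0,0],[0,0,0,0,0,0]]]' --jaw 255 --squeeze 20

```text
time: 3.12
eef_pos: [618.1, 49.0, 46.6]
tcp_rot: [179.9, 0.0, 109.6]
wrist_force: [0.1, 0.7, -0.6]
finger_gap: 58.1
gripper_force: 0.0
```

```bash
python3 -c "
from h import *
go(593,111,43,109.8)"
```

```text
t 3.12 pos [618.1  49.   46.6] rot [1.7991e+02 3.0000e-02 1.0962e+02] F [ 0.1  0.7 -0.6] gap 58.1 gf 0.0
row [66.8 -2.8  3.5] [ 0.02  0.   -0.03] rows 1.6 0.0
```

Call:
arm_command --increments '[[[0,0,0,0,0,0],[0,0,0,0,0,0],[0,0,0,0,0,0],[0,0,0,0,0,0],[0,0,0,0,0,0]]]'

```text
time: 3.53
eef_pos: [616.9, 48.9, 45.3]
tcp_rot: [-179.9, -0.0, 109.6]
wrist_force: [-11.9, -5.6, 6.0]
finger_gap: 24.5
gripper_force: 6.3
```

Call:
arm_command --increments '[[[0,0,0,0,0,0],[0,0,0,0,0,0],[0,0,0,0,0,0]]]'

```text
time: 3.78
eef_pos: [615.4, 48.4, 45.2]
tcp_rot: [-179.7, -0.0, 109.6]
wrist_force: [-5.5, -2.3, 5.1]
finger_gap: 21.3
gripper_force: 20.0
```

Call:
arm_command --increments '[[[12,-1.5,0,0,0,0],[24,-1.5,0,0,0,0],[36,-1.5,0,0,0,0],[46,-1.5,0,0,0,0],[52,-1.5,0,0,0,0]]]'

```text
time: 4.2
eef_pos: [597.6, 98.9, 45.2]
tcp_rot: [-179.9, -0.0, 109.7]
wrist_force: [-0.6, -4.3, -2.4]
finger_gap: 21.3
gripper_force: 20.0
```

Call:
arm_command --increments '[[[3,0,0,0,0,0],[5,0,0,0,0,0],[7,0,0,0,0,0],[8,0,0,0,0,0]]]'

```text
time: 4.53
eef_pos: [595.4, 105.0, 45.2]
tcp_rot: [-179.9, -0.0, 109.6]
wrist_force: [-1.4, -3.8, -3.8]
finger_gap: 21.5
gripper_force: 20.0
```

Call:
arm_command --increments '[[[1,0,0,0,0,0],[2,0,0,0,0,0],[3,0,0,0,0,0],[3,0,0,0,0,0]]]'

```text
time: 4.87
eef_pos: [594.4, 107.7, 45.3]
tcp_rot: [-179.9, -0.0, 109.6]
wrist_force: [-2.9, -3.6, -3.4]
finger_gap: 21.3
gripper_force: 20.0
```

Call:
arm_command --increments '[[[1,0,0,0,0,0],[2,0,0,0,0,0],[3,0,0,0,0,0],[4,0,0,0,0,0]]]'

```text
time: 5.2
eef_pos: [593.1, 111.5, 45.3]
tcp_rot: [-179.9, -0.0, 109.6]
wrist_force: [-3.6, -4.6, -5.6]
finger_gap: 21.4
gripper_force: 20.0
```

Call:
arm_command --increments '[[[1,0,0,0,0,0],[2,0,0,0,0,0],[3,0,0,0,0,0],[3,0,0,0,0,0]]]'

```text
time: 5.53
eef_pos: [592.3, 113.7, 45.3]
tcp_rot: [-180.0, 0.1, 109.6]
wrist_force: [-1.8, -8.1, -5.3]
finger_gap: 21.5
gripper_force: 20.0
```

Call:
arm_command --increments '[[[1,0,0,0,0,0],[2,0,0,0,0,0],[2,0,0,0,0,0]]]'

```text
time: 5.78
eef_pos: [592.3, 113.9, 45.3]
tcp_rot: [-180.0, 0.2, 109.7]
wrist_force: [1.5, -18.1, -6.2]
finger_gap: 21.4
gripper_force: 20.0
```

Call:
arm_command --increments '[[[1,0,0,0,0,0],[2,0,0,0,0,0],[2,0,0,0,0,0]]]'

```text
time: 6.03
eef_pos: [592.0, 114.8, 45.4]
tcp_rot: [-180.0, 0.2, 109.7]
wrist_force: [1.5, -22.9, -6.2]
finger_gap: 21.6
gripper_force: 20.0
```

Call:
arm_command --increments '[[[0,0,0,0,0,0],[0,0,0,0,0,0],[0,0,0,0,0,0],[0,0,0,0,0,0],[0,0,0,0,0,0]]]' --jaw 70

```text
time: 6.45
eef_pos: [591.9, 118.9, 46.0]
tcp_rot: [179.9, -0.0, 109.6]
wrist_force: [-0.4, 0.1, 0.2]
finger_gap: 51.2
gripper_force: 0.0
```

Call:
arm_command --increments '[[[0,0,-30,0,0,0],[0,0,-70,0,0,0],[0,0,-110,0,0,0],[0,0,-145,0,0,0],[0,0,-145,0,0,0]]]'

```text
time: 6.87
eef_pos: [595.7, 119.5, 198.3]
tcp_rot: [179.3, 0.1, 109.6]
wrist_force: [1.0, 1.0, 0.5]
finger_gap: 63.7
gripper_force: 0.0
```

```bash
python3 -c "
from h import *
go(502,-194,190,84)"
```

```text
t 6.87 pos [595.7 119.5 198.3] rot [1.7927e+02 1.0000e-01 1.0963e+02] F [1.  1.  0.5] gap 63.7 gf 0.0
row [-263.8 -193.6    6.3] [ 0.12 -0.01  4.27] rows 7.8 3.6
```

Call:
arm_command --increments '[[[-264,-193,8,0,0,4.3],[-264,-193,8,0,0,4.3],[-264,-193,8,0,0,4.3],[-264,-193,8,0,0,4.3],[-264,-193,8,0,0,4.3]]]'

```text
time: 7.28
eef_pos: [531.2, -82.5, 185.3]
tcp_rot: [180.0, -0.0, 83.6]
wrist_force: [0.7, -0.9, -0.5]
finger_gap: 63.6
gripper_force: 0.0
```

```bash
python3 -c "
from h import *
go(502,-194,190,84)"
```

```text
t 7.28 pos [531.2 -82.5 185.3] rot [ 1.7996e+02 -1.0000e-02  8.3630e+01] F [ 0.7 -0.9 -0.5] gap 63.6 gf 0.0
row [-114.   -16.7   -4.7] [ 0.01 -0.   -0.06] rows 2.8 0.1
```

Call:
arm_command --increments '[[[-108,-16,0,0,0,0],[-108,-16,0,0,0,0],[-108,-16,0,0,0,0],[-108,-16,0,0,0,0]]]'

```text
time: 7.62
eef_pos: [503.5, -190.9, 185.4]
tcp_rot: [180.0, 0.1, 83.6]
wrist_force: [0.1, -0.2, 0.2]
finger_gap: 64.0
gripper_force: 0.0
```

```bash
python3 -c "
from h import *
import cv2,pickle
m=robot.camera_model('wrist'); p,d=robot.capture('wrist')
x,y=map(int,pix('wrist',(502,-194,96),m)); print(x,y,x-80,y-80)
cv2.imwrite('pics/w3.png',cv2.resize(p[y-70:y+70,x-70:x+70,::-1],None,fx=4,fy=4,interpolation=2)); pickle.dump(m,open('pics/w3.pkl','wb'))
s,_=robot.capture('side');cv2.imwrite('pics/s3.png',cv2.resize(s[205:320,205:285,::-1],None,fx=5,fy=5))
go(502,-194,60,84)"
```

```text
314 211 234 131
t 7.72 pos [ 504.2 -187.6  185.3] rot [ 1.7999e+02 -2.0000e-02  8.3680e+01] F [-0.2  0.5  0. ] gap 63.3 gf 0.0
row [ -6.7  -1.5 125.2] [ 0.   -0.   -0.05] rows 3.0 0.0
```

View pics/w3.png

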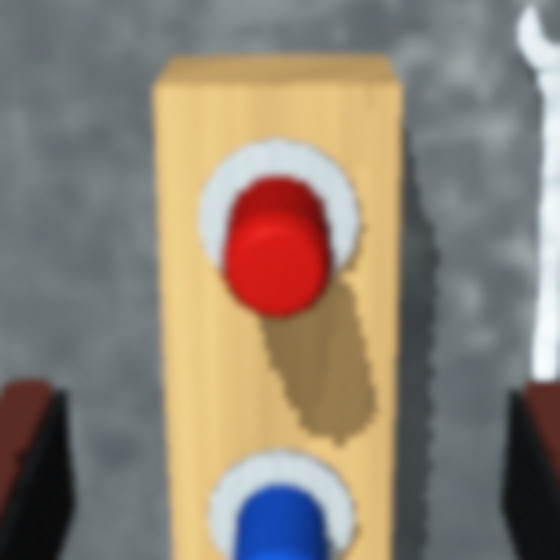

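View pics/s3.png

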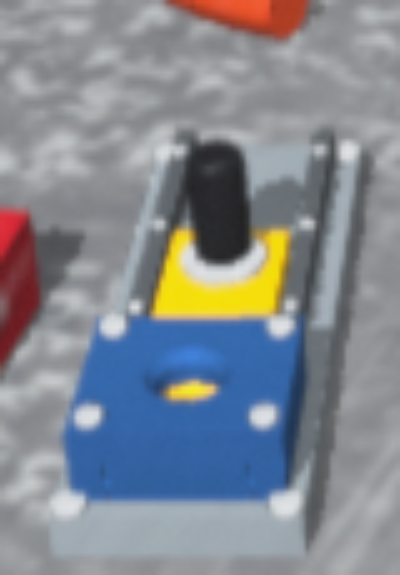

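The close crop shows the red grip's top at crop (276,267) and the collar at (279,218). The side crop shows the drawbar pushed in, with the handle's top at crop (217,152).

```bash
python3 -c "
from h import *
import pickle
m=pickle.load(open('pics/w3.pkl','rb'))
f=lambda u,v:(244+(u+.5)/4-.5,141+(v+.5)/4-.5)
print('top',at('wrist',*f(276,267),96,m),'collar',at('wrist',*f(279,218),55,m))
print('handle',at('side',205+217.5/5-.5,205+152.5/5-.5,78))
go(502,-194,60,84)"
```

```text
top [ 500.5 -190.4] collar [ 500.8 -191.3]
handle [593.  113.8]
t 7.72 pos [ 504.2 -187.6  185.3] rot [ 1.7999e+02 -2.0000e-02  8.3680e+01] F [-0.2  0.5  0. ] gap 63.3 gf 0.0
row [ -6.7  -1.5 125.2] [ 0.   -0.   -0.05] rows 3.0 0.0
```

Call:
arm_command --increments '[[[-3.5,-3,20,0,0,0],[-3.5,-3,50,0,0,0],[-3.5,-3,80,0,0,0],[-3.5,-3,105,0,0,0],[-3.5,-3,115,0,0,0]]]'

```text
time: 8.13
eef_pos: [499.6, -187.8, 67.4]
tcp_rot: [-179.8, -0.1, 83.9]
wrist_force: [-0.2, 0.6, 0.2]
finger_gap: 63.5
gripper_force: 0.0
```

Call:
arm_command --increments '[[[0,0,4,0,0,0],[0,0,8,0,0,0],[0,0,8,0,0,0]]]'

```text
time: 8.38
eef_pos: [501.7, -189.9, 62.8]
tcp_rot: [180.0, 0.0, 83.9]
wrist_force: [0.3, 0.8, -0.2]
finger_gap: 63.7
gripper_force: 0.0
```

Good. Close.

Call:
arm_command --increments '[[[0,0,0,0,0,0],[0,0,0,0,0,0],[0,0,0,0,0,0],[0,0,0,0,0,0],[0,0,0,0,0,0]]]' --jaw 255 --squeeze 25

```text
time: 8.8
eef_pos: [501.2, -190.4, 62.9]
tcp_rot: [180.0, 0.0, 83.8]
wrist_force: [0.5, 0.1, 0.2]
finger_gap: 34.1
gripper_force: 0.0
```

Call:
arm_command --increments '[[[0,0,0,0,0,0],[0,0,0,0,0,0],[0,0,0,0,0,0],[0,0,0,0,0,0],[0,0,0,0,0,0]]]'

```text
time: 9.22
eef_pos: [501.1, -190.3, 62.6]
tcp_rot: [180.0, 0.0, 83.8]
wrist_force: [-2.0, 0.0, 4.7]
finger_gap: 24.5
gripper_force: 25.0
```

Call:
arm_command --increments '[[[0,0,-15,0,0,0],[0,0,-40,0,0,0],[0,0,-75,0,0,0],[0,0,-105,0,0,0],[0,0,-120,0,0,0]]]'

```text
time: 9.63
eef_pos: [502.2, -190.7, 185.5]
tcp_rot: [179.8, 0.1, 83.8]
wrist_force: [-0.5, -0.1, -1.0]
finger_gap: 24.6
gripper_force: 25.0
```

```bash
python3 -c "
from h import *
go(562,198,165,84)"
```

```text
t 9.63 pos [ 502.2 -190.7  185.5] rot [1.798e+02 5.000e-02 8.381e+01] F [-0.5 -0.1 -1. ] gap 24.6 gf 25.0
row [392.9  17.5  20.2] [ 0.03  0.01 -0.03] rows 9.4 0.0
```

Call:
arm_command --increments '[[[20,1,0,0,0,0],[55,3,0,0,0,0],[95,4,0,0,0,0],[135,6,0,0,0,0],[175,8,0,0,0,0]]]'

```text
time: 10.05
eef_pos: [527.4, -15.6, 182.2]
tcp_rot: [-180.0, -0.0, 83.8]
wrist_force: [1.2, -0.6, -0.7]
finger_gap: 24.4
gripper_force: 25.0
```

Call:
arm_command --increments '[[[40,2,5,0,0,0],[80,4,10,0,0,0],[120,6,15,0,0,0],[155,7,20,0,0,0],[185,8,20,0,0,0]]]'

```text
time: 10.47
eef_pos: [554.8, 168.3, 161.0]
tcp_rot: [-179.9, 0.0, 83.9]
wrist_force: [0.8, 0.3, -1.8]
finger_gap: 24.5
gripper_force: 25.0
```

Call:
arm_command --increments '[[[18,1,0,0,0,0],[30,1.5,0,0,0,0],[30,1.5,0,0,0,0],[30,1.5,0,0,0,0],[30,1.5,0,0,0,0]]]'

```text
time: 10.88
eef_pos: [560.0, 194.4, 162.2]
tcp_rot: [-180.0, 0.0, 83.8]
wrist_force: [-0.6, 0.1, -1.0]
finger_gap: 24.4
gripper_force: 25.0
```

```bash
python3 -c "
from h import *
import cv2
go(562,198,105,84)
a,_=robot.capture('scene');b,_=robot.capture('side')
a=a[210:310,165:265];b=b[180:300,195:295]
o=np.zeros((480,800,3),np.uint8);o[:400,:400]=cv2.resize(a,None,fx=4,fy=4);o[:480,400:]=cv2.resize(b,None,fx=4,fy=4)
cv2.imwrite('pics/c4.png',o[:,:,::-1])"
```

```text
t 10.88 pos [560.  194.4 162.2] rot [-1.7996e+02  4.0000e-02  8.3770e+01] F [-0.6  0.1 -1. ] gap 24.4 gf 25.0
row [ 3.8  1.6 57.2] [-0.01  0.01 -0.04] rows 1.4 0.0
```

View pics/c4.png

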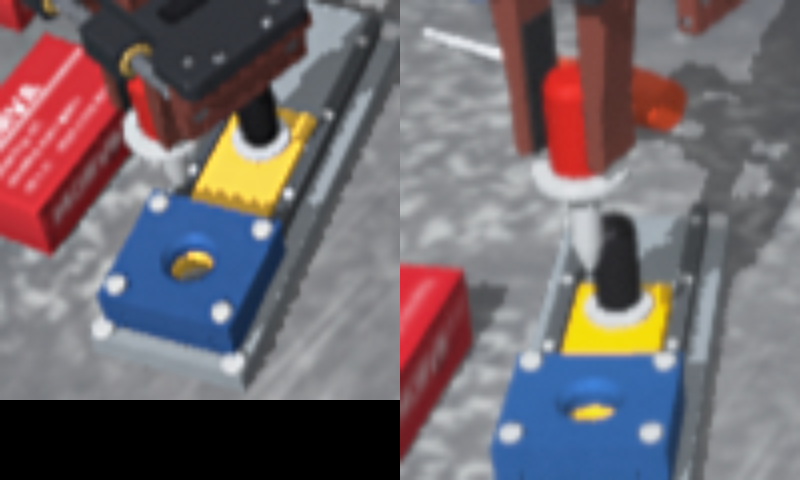

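The drawbar is home: the hole shows the yellow bore under the blue wall. The pin hangs straight in the grip. Lowering it now.

Call:
arm_command --increments '[[[3.4,2,15,0,0,0],[3.4,2,35,0,0,0],[3.4,2,50,0,0,0],[3.4,2,57,0,0,0],[3.4,2,57,0,0,0]]]'

```text
time: 11.4
eef_pos: [561.7, 197.5, 103.9]
tcp_rot: [-179.8, 0.1, 83.7]
wrist_force: [-0.7, 0.6, -1.3]
finger_gap: 24.3
gripper_force: 25.0
```

Call:
arm_command --increments '[[[0,0,3,0,0,0],[0,0,6,0,0,0],[0,0,9,0,0,0],[0,0,12,0,0,0],[0,0,12,0,0,0]]]'

```text
time: 11.82
eef_pos: [562.7, 198.7, 93.2]
tcp_rot: [-180.0, 0.0, 83.8]
wrist_force: [-0.5, 0.0, -1.1]
finger_gap: 24.4
gripper_force: 25.0
```

No contact. Continuing.

Call:
arm_command --increments '[[[0,0,4,0,0,0],[0,0,8,0,0,0],[0,0,12,0,0,0],[0,0,14,0,0,0]]]'

```text
time: 12.15
eef_pos: [562.5, 198.7, 78.7]
tcp_rot: [-180.0, 0.0, 83.8]
wrist_force: [0.3, 0.6, -1.4]
finger_gap: 24.6
gripper_force: 25.0
```

Call:
arm_command --increments '[[[0,0,4,0,0,0],[0,0,8,0,0,0],[0,0,11,0,0,0],[0,0,11,0,0,0]]]'

```text
time: 12.48
eef_pos: [562.3, 198.6, 67.6]
tcp_rot: [-179.9, 0.0, 83.8]
wrist_force: [0.6, 0.1, -1.4]
finger_gap: 24.6
gripper_force: 25.0
```

Going on to seat it, at TCP about 57.

Call:
arm_command --increments '[[[0,0,3,0,0,0],[0,0,6,0,0,0],[0,0,9,0,0,0],[0,0,10,0,0,0]]]'

```text
time: 12.82
eef_pos: [562.6, 198.7, 57.9]
tcp_rot: [-180.0, 0.0, 83.8]
wrist_force: [-1.0, -0.1, -1.4]
finger_gap: 24.6
gripper_force: 25.0
```

Call:
arm_command --increments '[[[0,0,1,0,0,0],[0,0,2,0,0,0],[0,0,2,0,0,0]]]'

```text
time: 13.07
eef_pos: [562.8, 198.8, 56.7]
tcp_rot: [-180.0, -0.0, 83.8]
wrist_force: [-1.4, -0.8, 0.7]
finger_gap: 24.5
gripper_force: 25.0
```

Call:
arm_command --increments '[[[0,0,1,0,0,0],[0,0,1.5,0,0,0],[0,0,1.5,0,0,0]]]'

```text
time: 13.32
eef_pos: [562.9, 198.8, 56.6]
tcp_rot: [180.0, -0.0, 83.8]
wrist_force: [-6.1, -1.5, 14.9]
finger_gap: 24.1
gripper_force: 25.0
```

Call:
arm_command --increments '[[[0,0,0,0,0,0],[0,0,0,0,0,0],[0,0,0,0,0,0],[0,0,0,0,0,0],[0,0,0,0,0,0]]]' --jaw 90

```text
time: 13.73
eef_pos: [562.8, 198.8, 54.7]
tcp_rot: [-180.0, 0.0, 83.8]
wrist_force: [-0.5, -0.5, 0.1]
finger_gap: 54.0
gripper_force: 0.0
```

Call:
arm_command --increments '[[[0,0,0,0,0,0],[0,0,-10,0,0,0],[0,0,-40,0,0,0],[0,0,-75,0,0,0],[0,0,-110,0,0,0]]]'

```text
time: 14.15
eef_pos: [562.2, 198.5, 166.1]
tcp_rot: [-179.9, 0.0, 83.8]
wrist_force: [1.4, -0.2, -0.3]
finger_gap: 57.0
gripper_force: 0.0
```

Call:
arm_command --increments '[[[0,0,-40,0,0,0],[-40,0,-60,0,0,0],[-80,0,-60,0,0,0],[-120,0,-60,0,0,0],[-120,0,-60,0,0,0]]]'

```text
time: 14.57
eef_pos: [548.9, 74.2, 226.3]
tcp_rot: [180.0, 0.1, 83.6]
wrist_force: [0.4, 0.7, 0.3]
finger_gap: 56.9
gripper_force: 0.0
```

```bash
python3 -c "
from h import *
import cv2
go(562,198,105,84)
a,_=robot.capture('scene');b,_=robot.capture('side')
a=a[200:300,165:265];b=b[180:300,195:295]
o=np.zeros((480,800,3),np.uint8);o[:400,:400]=cv2.resize(a,None,fx=4,fy=4);o[:480,400:]=cv2.resize(b,None,fx=4,fy=4)
cv2.imwrite('pics/c5.png',o[:,:,::-1])"
```

```text
t 14.57 pos [548.9  74.2 226.3] rot [1.7995e+02 9.0000e-02 8.3610e+01] F [0.4 0.7 0.3] gap 56.9 gf 0.0
row [124.7  -0.9 121.1] [ 0.01  0.02 -0.07] rows 4.2 0.1
```

View pics/c5.png

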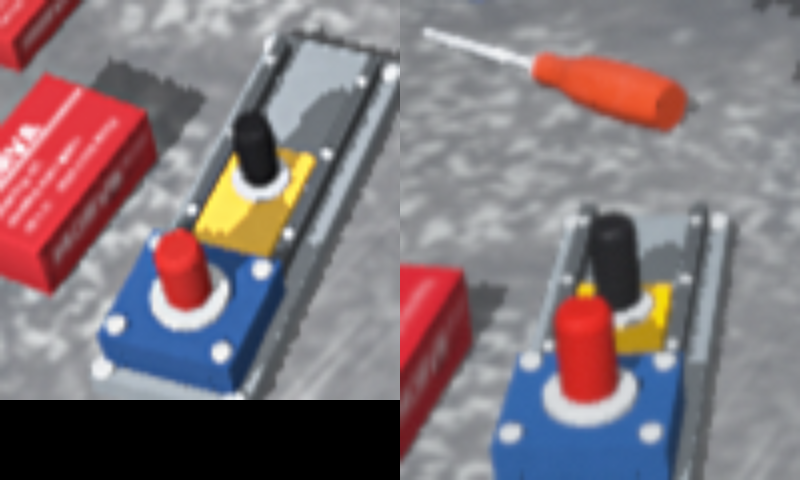

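The collar sits flat on the jaw (crop (188,300) in scene, (590,395) in side), the pin is upright and the gripper is clear. Handing in.

```bash
python3 -c "
from cell import robot
print(robot.hand_in())"
```

```text
the job is handed in; nothing more can be done
None
```

I handed the job in at about 14.7 s: the drawbar is home against its stop, the red pin stands through both holes with its collar on the jaw, the gripper is clear, and I never touched the blue pin; the hand-in call returned no verdict.

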